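# Latch the lamp hatch of the microscope light source

### The job

Close the lamp hatch on top of the microscope's light-source box: lower it onto its rubber seal, then press it down gently but firmly with the wing knob held and turn the knob clockwise, up to its stop, so that the tongue underneath swings in under the frame edge and keeps the hatch down when you let go. Do not crush the seal, do not force the knob when the tongue is still catching on the frame edge (press a little more instead), and leave the other things on the bench where they are.

Things in the scene. Friction and masses are not known exactly. Their poses are not given: they have to be found in the camera images.
- housing: Light-source box, fixed on the bench: white metal, 180 (x) x 170 (y) mm, walls 80 mm high, open on top under the hatch. Origin: centre of its underside, on the bench; z up; front faces its own -x, roughly to the robot. In its frame the hatch's hinge line runs along y at x = 80, z = 89 mm. Hatch panel, tongue and box do not touch except at the seal and the frame strip along the front edge.
- frame_edge (a point): Nominal place of the frame edge: middle of the lower inner edge of the 5 mm thick steel strip along the box's front (box frame x = -68, z = 81 mm). The tongue must go under it. The strip, with the seal on it, was set by hand: its real height is up to 5.5 mm above or below this and is not measured; it has to be felt.
- seal_top (a point): Nominal place of the untouched top of the springy rubber seal on the strip (box frame x = -79, z = 90.8 mm), 9.8 mm above the strip's underside; real height up to 5.5 mm off, together with the strip. It pushes back 5.5 N per mm over 4.6 mm; more than 20 N on it crushes it. 24 N down on the knob puts 20 N on the seal.
- hatch (a joint): Hinge of the hatch, rad: 0 = panel level, grows as it opens upward (front edge rises and moves to the rear). Starts open at 0.4 to 0.75 and stays at any angle (friction 0.24 N m, a few N at the front edge). Lying loose on the seal it reads about 0.011 +-0.043; latched about 0 +-0.043; below 0.05 with the knob turned it is held down.
- hatch_hinge (a point): Middle of the hatch's hinge line, level with the panel's underside. Its axes turn with the hatch: -x along the panel to the free front edge, y along the hinge, z out of the outer face.
- panel_edge (a point): Middle of the free front edge of the hatch, on its outer face. The areas of the panel beside the knob are free to push on.
- panel: The hatch: plain bare-aluminium panel 170 mm long (hinge to front edge) x 150 mm wide x 5 mm thick, 0.2 kg with knob a little more. Origin on the hinge line, axes as hatch_hinge.
- knob (a joint): Wing knob, rad: 0 = wing parallel to the hinge, tongue clear of the frame; grows clockwise seen from above to the stop at 1.5, where the wing points to the front edge and the tongue lies under the strip; above 1.2 is latched. Starts at 0.03 to 0.3; friction 0.06 N m. Near 0.5 the tongue meets the strip: with the panel too high it catches. 16 to 20 N down on the knob lets it pass.
- tongue: Steel tongue under the hatch on the knob's shaft, turning with the wing. Origin on the knob's axis at the panel's outer face; the tongue lies along its own -y, reaching 31 mm from the axis, 10 mm wide, 8 mm thick, square-edged, its upper face 8 mm under the panel's underside (z = -13 mm). More than 20 N on it from the frame as it comes in is forcing it. Turned before the hatch is down it only lands on top of the strip.
- wing_top (a point): Centre of the wing's top, on the knob's axis (panel's centre line, 130 mm from the hinge). Plastic: grey round flange 48 mm across, 6 mm high on the panel, with an upright black wing on it 46 mm long, 10 mm thick, 25 mm tall (this point is 31 mm above the panel's outer face). Site's y axis along the wing, x across it, z outward along the axis.
- eyepiece: Bystander: black eyepiece standing left of the box (seen from the robot), 34 mm across, 56 mm tall. Origin at its foot.
- jar: Bystander: clear jar with white cap standing right of the box, 48 mm across, 55 mm tall. Origin at its foot.
- mouse: Bystander: black computer mouse, 100 x 58 x 34 mm. Origin at its underside.
- slide_box: Bystander: grey slide box 100 x 85 x 35 mm. Origin at its underside.
- dish: Bystander: shallow glass dish, 90 mm across, 15 mm high. Origin at its underside.
- driver: Bystander: screwdriver lying on the bench.
- objective: Bystander: steel microscope objective standing on the bench, 28 mm across, 42 mm tall. Origin at its foot.

How it is judged (in metres and radians):
On the way, in this order (a step that is already met when the one before it is completed fails the run):
1. the hatch is swung down to its seal with the tongue not yet turned in (value of joint hatch below 0.075 rad and value of joint knob below 0.6 rad), for 0.2 s.
2. with the hatch held down, the knob is turned so that the tongue is under the frame edge (value of joint hatch below 0.05 rad and value of joint knob above 1.2 rad), for 0.2 s.
At the end, for the whole second after the job is handed in: The hatch is at rest, let go, and held down by its tongue: hatch joint below 0.05 rad and the knob turned to more than 1.2 rad of its 1.5 (all of step 2 and velocity of joint hatch between -0.05 and 0.05 rad/s); the robot touches nothing.
It fails at once if the panel is pressed on the seal with more than 20 N (contact force between panel and housing above 20 N).
It fails at once if the knob is forced: before the tongue is in (knob below 0.8 rad) it presses on the frame edge with more than 20 N (contact force between tongue and housing above 20 N and value of joint knob below 0.8 rad).
It fails at once if another thing on the bench is moved by more than 15 mm (distance of any of eyepiece, jar, mouse, slide_box, dish, driver, objective from where it was at the start of the episode above 0.015 m).
It also fails if it takes over 48 s, if anything falls off the work surface, if the arm or the gripper's body presses on something with over 40 N, if the wrist force passes 120 N, or if a joint passes its speed limit or range.

### The arm

A 7-joint arm with a two-finger parallel gripper is mounted at the origin on the work surface. World frame = base frame: x ahead of the robot, y to its left, z up, the work surface at z = 0. Lengths are in mm, angles in degrees, forces in N, time in s.
With the tool pointing down it reaches from about 400 to 925 mm from the base axis. Payload 4.1 kg.
Tool frame: the origin (TCP) lies midway between the tips of the shut fingers; the grasp point (between the pads) lies 19 mm behind it (ctrl.grip_point_offset is the distance from the TCP to the grasp point, in mm); x points along the fingers, y is the direction in which the jaws open and shut, and the axes are right-handed (so a half turn about x gives the same grasp; the last joint's range is limited). The gripper opens to 85 mm and grips with 20 to 120 N. Pads are 22 mm wide; open, the fingers measure 114 mm over their backs; the gripper's body (76 mm by 85 mm) begins 54 mm behind the grasp point. The pads swing forward as they close: fully open they stand 13 mm farther back than shut.
Start: joints at [-72.708, 22.827, 2.584, 88.041, -1.071, 69.15, -2.905], TCP at [253.584, 598.531, 231.347] pointing down, gripper open.
Joint ranges: [-161.44, 161.44], [-28.35, 127.94], [-78.24, 83.42], [0, 140.83], [-78.03, 258.03], [13.02, 114.36], [-168.23, 168.23]. Speed limits (degrees/s): [147.25, 147.25, 180, 180, 180, 180, 180].

### API

Orientations are given as a 3x3 rotation matrix whose columns are the frame's x, y, z axes.
In Python, from station import monitor, snapshot, calibration, ctrl, finder gives the robot as it stands.
- The arm moves only by the tool step_arm, never from a script. Its argument "series" is a list that holds one entry, the list of rows, each a list of 7 numbers: the turn, a rotation vector about the tool's x, y, z in units of 10 degrees (1.0 is 10 degrees), then the shift along the tool's x, y, z in units of 30 mm (1.0 is 30 mm), then the finger opening in mm, from 0 to 85.4. In form: [[[wx, wy, wz, tx, ty, tz, grip], ...]]. A call has 1 to 8 rows; each row is the pose to reach, as a shift and turn from the pose commanded when the call began, along the tool's axes at that moment; what a row does not reach only later rows make up. A row lasts 1/8 s, in which the tool goes at most 62.5 mm and 10.7 degrees, less where a joint would pass 70% of its speed; a pose out of reach is approached as far as the arm can. A call with a gripper value outside its range is refused whole. The fingers move at their own pace and stop on an object; "force" is the grip in N (left out, the last holds). Time passes only in rows, so rows that repeat a pose let the fingers close. It gives the time, the measured TCP pose, the force and the opening at its end, in the units of the state.
- monitor.get_obs(): the state, without advancing time (a new reading comes with each control period).
- snapshot(name): name is "side" or "top"; returns the picture (480x640x3 uint8, red, green, blue); there is no depth.
- calibration(name): a dict with "intrinsics" (3x3 intrinsics, pixels), "extrinsics" (4x4, takes a point from world to camera coordinates). Camera axes: x right, y down, z forward; pixel columns grow to the right and rows downward; lengths in mm; the calibration is good to about 2 mm. A picture is of the moment at which its call begins. calibration takes no time and is no camera call.
- ctrl.finish_job(): hands the job in, once; it reports no verdict.
Trained networks look in the newest picture that a camera, given by its name, has taken for a name from the list of things; names that differ only in an ending like _2 or _b are one class to them, and where a whole thing is asked for, a point or a joint stands for the part that bears it (a point fixed in the world has none). Each returns a list of dicts, best first, with "confidence" (0 to 1); they miss things now and then, are a little off and sometimes report something else, mostly with a low value. They report only what shows in the picture. A call takes as long as a camera call.
- finder.recognise(query, camera): "bbox" ([left, top, width, height] in pixels, round what is visible of it).
The state is a dict: "clock": time; "joint_pos": joint angles; "dq": joint speeds; "tau": joint torques, N m; "tool_pos": TCP position; "ee_rot": TCP orientation; "contact_force": force on the tool from outside, world axes, zero at the start; "torque": the same for the moment, N m; "opening": opening from 0.0 (shut) to 1.0 (fully open).
Only numpy, scipy, OpenCV 4.12 (cv2) and the standard library are available. Lean on these libraries where they do the work, as an engineer would, in place of code of your own. Each camera call takes 0.05 s, during which the arm holds its last target.

## Working session

There is one attempt and no reset: what is moved stays moved. The work goes in short steps, Python scripts to look and compute and a tool call to move; the robot and the scene stay as the last step left them, time stands still between calls to the robot, and variables do not carry over. Pictures are saved under pics/ and viewed, and the job is handed in when it is done.

Besides the shell and the picture viewer there is one more tool, called after "Call:" by a JSON object that holds its "method" and its "body", one argument or row to a line. step_arm: Moves the arm, as the interface text tells. Its arguments: {"type":"object","properties":{"series":{"type":"array"},"force":{"type":"number"}},"required":["series"]}

```bash
ls; mkdir -p pics; python3 - <<'E'
from station import monitor, snapshot, calibration, ctrl, finder
import cv2,json
o=monitor.get_obs()
for k,v in o.items(): print(k,v)
for n in ("side","top"):
    im=snapshot(n); cv2.imwrite(f"pics/{n}0.png",im[:,:,::-1])
    c=calibration(n); print(n,c)
    for q in ("housing","panel","knob","wing_top","panel_edge","hatch_hinge"):
        try: print(q,finder.recognise(q,n)[:2])
        except Exception as e: print(q,e)
print(ctrl.grip_point_offset, monitor.get_obs()["clock"])
E
```

```text
pics
clock 0.0
joint_pos [-72.70770899  22.87190175   2.57947872  88.11271391  -1.07219619
  69.15178182  -2.90477742]
dq [-0.11181988 -0.01964726  0.05265459  0.09698855  0.02776134 -0.01103038
 -0.0140856 ]
tau [-2.41936759e-04 -4.75125754e+01  1.36444576e+00 -2.54224545e+01
  1.16392513e-02  9.56719770e-03  1.01194956e-05]
tool_pos [253.32684371 597.91593565 230.27474402]
ee_rot [[-6.54593989e-04  3.90048727e-01  9.20793985e-01]
 [-1.84654280e-03  9.20792141e-01 -3.90049258e-01]
 [-9.99998081e-01 -1.95560940e-03  1.17496669e-04]]
contact_force [ 0.26183206 -0.16679524  0.4089337 ]
torque [-0.00270993 -0.00661503  0.03668739]
opening 0.9960678105971917
side {'intrinsics': array([[558.59396113,   0.        , 322.21328151],
       [  0.        , 558.59396113, 241.99914035],
       [  0.        ,   0.        ,   1.        ]]), 'extrinsics': array([[ 9.63670057e-01, -2.67065466e-01,  4.00738798e-03,
        -5.28950875e+02],
       [-1.44105479e-01, -5.32500846e-01, -8.34072215e-01,
         1.58084943e+02],
       [ 2.24885822e-01,  8.03192932e-01, -5.51640717e-01,
         1.42797425
[... 873 characters left out ...]
-1.22015517e-01,
         5.77479736e+02],
       [ 1.21949018e-01,  2.06221582e-02, -9.92322107e-01,
         1.21581061e+03],
       [ 0.00000000e+00,  0.00000000e+00,  0.00000000e+00,
         1.00000000e+00]])}
housing [{'bbox': [286.3, 184.0, 82.4, 85.0], 'confidence': 0.65}]
panel [{'bbox': [288.7, 186.3, 74.3, 65.3], 'confidence': 0.65}, {'bbox': [283.9, 187.8, 89.2, 80.3], 'confidence': 0.61}]
knob [{'bbox': [313.7, 218.1, 23.1, 22.1], 'confidence': 0.51}]
wing_top [{'bbox': [314.5, 216.5, 17.2, 22.2], 'confidence': 0.52}]
panel_edge [{'bbox': [288.1, 190.0, 76.6, 65.0], 'confidence': 0.64}]
hatch_hinge [{'bbox': [291.4, 185.1, 75.2, 68.7], 'confidence': 0.73}]
18.700000000000003 0.7
```

```bash
python3 - <<'E'
import cv2
a=cv2.imread("pics/top0.png")[150:300,250:410]; b=cv2.imread("pics/side0.png")[160:310,260:420]
cv2.imwrite("pics/top0c.png",cv2.resize(a,None,fx=5,fy=5)[:600,:800] if 0 else cv2.resize(a,(640,600),interpolation=cv2.INTER_CUBIC))
cv2.imwrite("pics/side0c.png",cv2.resize(b,(640,600),interpolation=cv2.INTER_CUBIC))
E
```

```text
(no output)
```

View pics/side0.png

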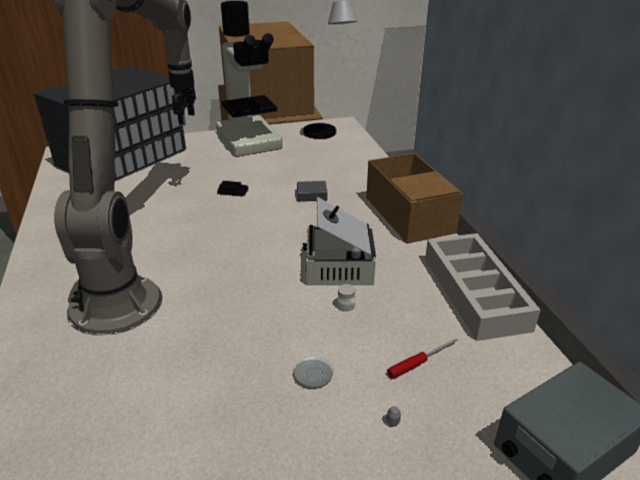

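View pics/top0.png

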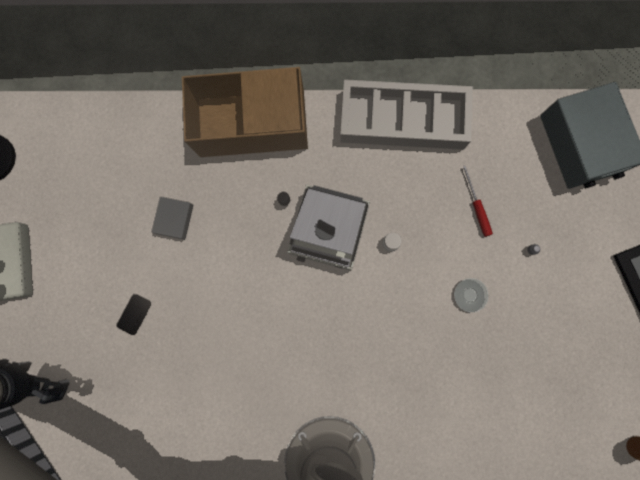

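View pics/top0c.png

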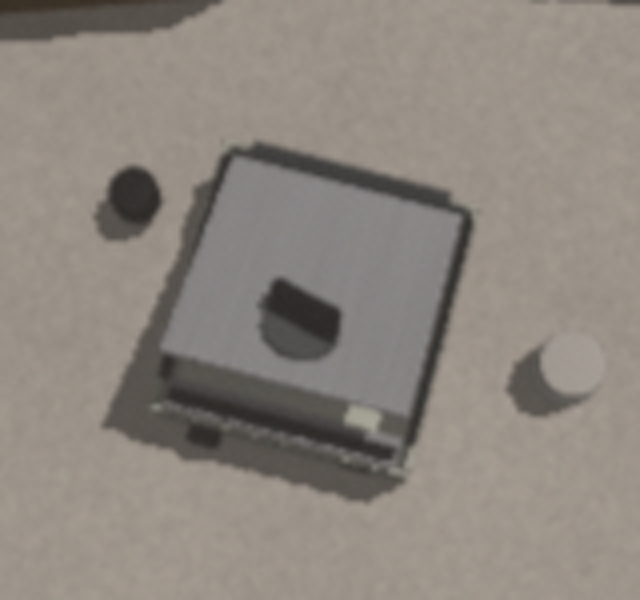

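View pics/side0c.png

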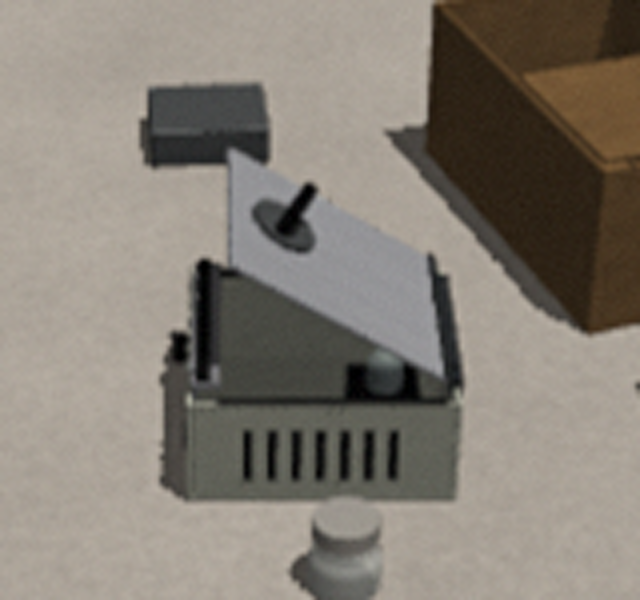

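```bash
cat > h.py <<'E'
import numpy as np
from scipy.optimize import least_squares
from scipy.spatial.transform import Rotation as R
from station import monitor, snapshot, calibration, ctrl, finder
def proj(n,P):
    c=calibration(n); P=np.atleast_2d(P); q=P@c["extrinsics"][:3,:3].T+c["extrinsics"][:3,3]
    q=q@c["intrinsics"].T; return q[:,:2]/q[:,2:]
def box2w(p,P): # p=x,y,yaw
    return np.atleast_2d(P)@R.from_euler('z',p[2]).as_matrix().T+[p[0],p[1],0]
def hatchR(th): return R.from_euler('y',th).as_matrix()  # -x end goes up for th>0
def panel2w(p,th,P): return box2w(p,np.atleast_2d(P)@hatchR(th).T+[80,0,89])
E
cat > fit.py <<'E'
from h import *
top=lambda u,v:(250+u/4-.375,150+v/4-.375); side=lambda u,v:(260+u/4-.375,160+v/4-.375)
pan=[("top",(0,75,5),top(232,150)),("top",(0,-75,5),top(468,212)),("top",(-170,-75,5),top(407,415)),("top",(-170,75,5),top(163,352)),
("side",(-170,75,5),side(228,148)),("side",(-170,-75,5),side(232,268)),("side",(0,-75,5),side(443,376)),("side",(0,75,5),side(430,255))]
hs=[("side",(-90,-85,0),side(188,500)),("side",(90,-85,0),side(457,499))]
def res(v):
    r=[]
    for n,P,u in pan: r.append(proj(n,panel2w(v[:3],v[3],P))[0]-u)
    for n,P,u in hs: r.append(proj(n,box2w(v[:3],P))[0]-u)
    return np.concatenate(r)
s=least_squares(res,[560,0,-.25,.5],x_scale=[10,10,.1,.1],loss='soft_l1')
print(s.x); print(res(s.x).reshape(-1,2).round(1))
v=s.x
w=panel2w(v[:3],v[3],[[-130,0,36],[-130,0,5],[-170,0,5]]); print(w.round(1)); print(proj("top",w),proj("side",w))
import cv2
for k in (0,.15,.3):
    d=np.array([-np.sin(k),np.cos(k),0])  # cw from above: y axis towards...
    for sgn in (1,-1):
        d=np.array([sgn*np.sin(k),np.cos(k),0])
        e=panel2w(v[:3],v[3],np.array([[-130,0,36]])+np.array([[23],[-23]])*d)
        print(k,sgn,((proj("top",e)-[250,150])*4).round(0).tolist(),((proj("side",e)-[260,160])*4).round(0).tolist())
E
python3 fit.py
```

```text
[ 5.97271730e+02  4.09080592e+00 -2.49989939e-01  5.55012664e-01]
[[ 0.1 -0.3]
 [-1.6 -1.4]
 [ 0.6  0. ]
 [-1.1 -0.3]
 [-0.7  0.2]
 [-1.  -0.9]
 [ 1.8  1. ]
 [ 0.   0.9]
 [-0.4  1.3]
 [-0.4  0.9]]
[[586.1   6.9 188.1]
 [570.3  11.  161.8]
 [537.3  19.4 182.8]]
[[325.98354863 224.12743045]
 [324.51007281 232.3808534 ]
 [320.55112087 245.31892726]] [[335.50170383 208.76392234]
 [329.15203064 217.45047556]
 [316.26996127 210.63673629]]
0 1 [[266.0, 287.0], [342.0, 306.0]] [[301.0, 178.0], [303.0, 213.0]]
0 -1 [[266.0, 287.0], [342.0, 306.0]] [[301.0, 178.0], [303.0, 213.0]]
0.15 1 [[267.0, 282.0], [341.0, 311.0]] [[305.0, 180.0], [299.0, 210.0]]
0.15 -1 [[265.0, 291.0], [343.0, 302.0]] [[296.0, 175.0], [308.0, 215.0]]
0.3 1 [[270.0, 279.0], [338.0, 315.0]] [[309.0, 183.0], [295.0, 207.0]]
0.3 -1 [[264.0, 296.0], [343.0, 297.0]] [[292.0, 174.0], [312.0, 217.0]]
```

```bash
cat >> h.py <<'E'
V=np.array([597.27,4.09,-0.25,0.555])
def Rdown(jaw): # jaw angle deg world
    a=np.radians(jaw); x=np.array([0,0,-1.]); y=np.array([np.cos(a),np.sin(a),0]); return np.c_[x,y,np.cross(x,y)]
def rel(Rc,pc,Rt,pt):
    w=R.from_matrix(Rc.T@Rt).as_rotvec(degrees=True)/10; t=Rc.T@(np.array(pt)-pc)/30
    return np.r_[w,t].round(3)
def st():
    o=monitor.get_obs(); return np.array(o["ee_rot"]),np.array(o["tool_pos"]),o
E
python3 - <<'E'
from h import *
Rc,pc,o=st(); print(np.degrees(np.arctan2(Rc[1,1],Rc[0,1])))
pc=np.array([253.6,598.5,231.3])
for th in (.555,.4,.3,.2,.1,.05,0): print(th,panel2w(V,th,[[-150,48,5],[-130,0,36],[-130,0,11]]).round(0).tolist())
p=panel2w(V,.555,[[-150,48,5]])[0]; p[2]=250
print(rel(Rc,pc,Rdown(-31),p))
E
```

```text
67.04042025491755
0.555 [[566.0, 62.0, 172.0], [586.0, 7.0, 188.0], [573.0, 10.0, 167.0]]
0.4 [[555.0, 65.0, 152.0], [572.0, 10.0, 173.0], [563.0, 13.0, 150.0]]
0.3 [[549.0, 66.0, 138.0], [565.0, 12.0, 162.0], [558.0, 14.0, 138.0]]
0.2 [[545.0, 67.0, 124.0], [558.0, 14.0, 150.0], [553.0, 15.0, 126.0]]
0.1 [[543.0, 68.0, 109.0], [553.0, 15.0, 138.0], [551.0, 16.0, 113.0]]
0.05 [[542.0, 68.0, 101.0], [551.0, 16.0, 131.0], [550.0, 16.0, 106.0]]
0 [[541.0, 68.0, 94.0], [549.0, 16.0, 125.0], [549.0, 16.0, 100.0]]
[ 9.8040e+00 -1.0000e-03 -1.0000e-03 -6.2600e-01 -1.2418e+01  1.6559e+01]
```

Call:
{"method": "step_arm", "body": {
  "series": [
    [[0.85,0,0,-0.3,-1.1,1.45,0],[1.7,0,0,-0.6,-2.2,2.9,0],[2.55,0,0,-0.6,-3.3,4.35,0],[3.4,0,0,-0.6,-4.4,5.8,0],[4.25,0,0,-0.6,-5.5,7.25,0],[5.1,0,0,-0.6,-6.6,8.7,0],[5.95,0,0,-0.6,-7.7,10.15,0],[6.8,0,0,-0.6,-8.8,11.6,0]]
  ],
  "force": 60
}}

```text
clock: 1.7
tool_pos: [471.8, 218.2, 249.7]
ee_rot: [[0.001, 1.0, -0.021], [0.001, -0.021, -1.0], [-1.0, 0.001, -0.001]]
contact_force: [0.0, 0.5, 0.5]
opening: -0.004
```

```bash
python3 - <<'E'
from h import *
Rc,pc,o=st(); print(pc,np.degrees(np.arctan2(Rc[1,1],Rc[0,1])),Rc[:,0],o["contact_force"],o["joint_pos"])
pc=np.array([253.6,598.5,231.3])+np.array(Rdown(67.04))@(np.array([-.6,-8.8,11.6])*30); print(pc)
p=panel2w(V,.555,[[-150,48,5]])[0]; p[2]=250
print(rel(Rdown(67.04-68),pc,Rdown(-31),p))
E
```

```text
[471.79869904 218.18992078 249.70092431] -1.2290759001172116 [ 8.33884279e-04  9.51654055e-04 -9.99999199e-01] [0.02081702 0.46185068 0.54024266] [-51.75773643   9.1532734   25.10843361 104.8595228   -4.2400265
  66.82887331 -26.49296155]
[471.04720147 219.66400043 249.3       ]
[ 3.004  0.     0.    -0.023  3.243  5.212]
```

Call:
{"method": "step_arm", "body": {
  "series": [
    [[0.8,0,0,0,0.8,1.3,0],[1.6,0,0,0,1.6,2.6,0],[2.4,0,0,0,2.4,3.9,0],[3,0,0,0,3.15,5.15,0],[3,0,0,0,3.15,5.15,0],[3,0,0,1.0,3.15,5.15,0],[3,0,0,1.5,3.15,5.15,0],[3,0,0,1.8,3.15,5.15,0]]
  ]
}}

```text
clock: 2.7
tool_pos: [562.4, 64.5, 194.5]
ee_rot: [[-0.001, 0.858, -0.513], [0.0, -0.513, -0.858], [-1.0, -0.001, 0.0]]
contact_force: [-0.2, -0.5, -0.1]
opening: 0.0
```

```bash
python3 - <<'E'
from h import *
import cv2
Rc,pc,o=st(); print(pc,np.degrees(np.arctan2(Rc[1,1],Rc[0,1])),Rc[:,0],o["contact_force"],o["joint_pos"])
b=snapshot("side")[130:280,230:430,::-1];cv2.imwrite("pics/s1.png",cv2.resize(b,(800,600),interpolation=cv2.INTER_CUBIC))
E
```

```text
[562.35029382  64.53018856 194.49092948] -30.870301410613244 [-1.11636264e-03  2.71212828e-04 -9.99999340e-01] [-0.18088874 -0.52811453 -0.08866735] [-38.27106977  18.7115726   34.08458485 102.95952475 -11.77965039
  61.94293768 -30.8723658 ]
```

View pics/s1.png

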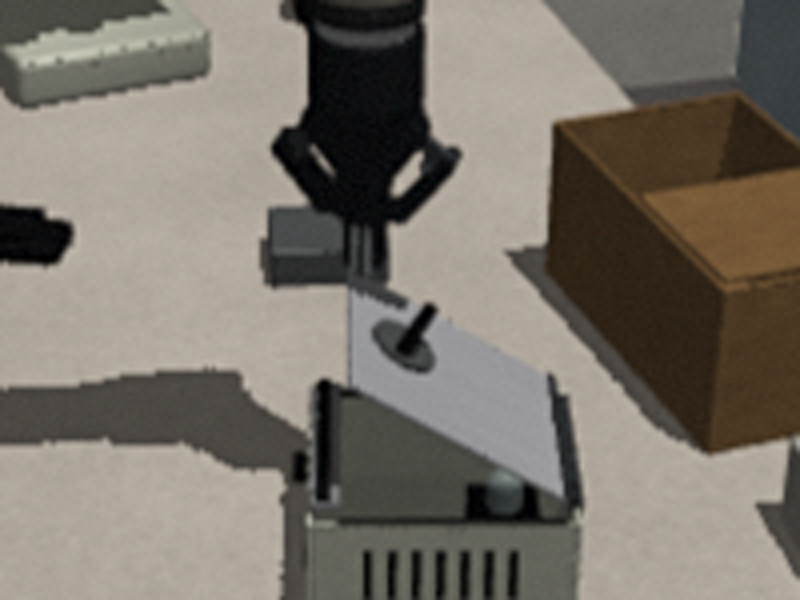

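Call:
{"method": "step_arm", "body": {
  "series": [
    [[0,0,0,0.3,-0.1,0.03,0],[0,0,0,0.6,-0.2,0.06,0],[0,0,0,0.9,-0.3,0.1,0],[0,0,0,1.2,-0.4,0.13,0],[0,0,0,1.5,-0.48,0.16,0],[0,0,0,1.8,-0.56,0.19,0],[0,0,0,2.1,-0.62,0.21,0],[0,0,0,2.35,-0.66,0.22,0]]
  ]
}}

```text
clock: 3.75
tool_pos: [542.3, 68.2, 124.1]
ee_rot: [[-0.0, 0.858, -0.514], [-0.0, -0.514, -0.858], [-1.0, -0.0, 0.0]]
contact_force: [0.1, 0.7, -0.2]
opening: -0.006
```

```bash
python3 - <<'E'
from h import *
import cv2
Rc,pc,o=st(); print(pc,np.degrees(np.arctan2(Rc[1,1],Rc[0,1])),Rc[:,0],o["contact_force"],o["joint_pos"])
b=snapshot("side")[130:280,230:430,::-1];cv2.imwrite("pics/s2.png",cv2.resize(b,(800,600),interpolation=cv2.INTER_CUBIC))
E
```

```text
[542.33100074  68.18984013 124.13521943] -30.953857449771117 [-2.69826211e-04 -1.62907110e-05 -9.99999963e-01] [ 0.06363069  0.67525935 -0.21480906] [-37.91219542  21.41474302  32.5201453  109.58716718 -14.23057575
  52.99155863 -29.49233918]
```

View pics/s2.png

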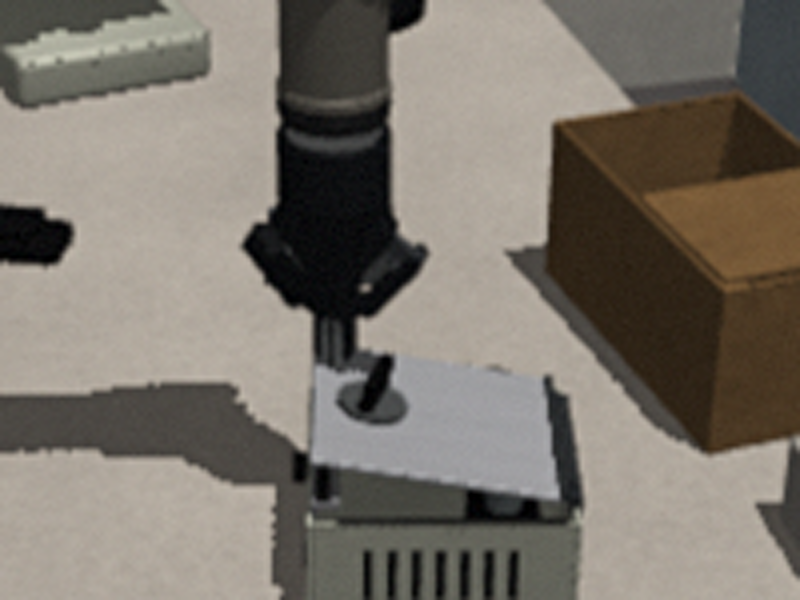

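Call:
{"method": "step_arm", "body": {
  "series": [
    [[0,0,0,0.2,-0.02,0,0],[0,0,0,0.4,-0.04,0,0],[0,0,0,0.55,-0.05,0,0],[0,0,0,0.6,-0.05,0,0],[0,0,0,0.65,-0.05,0,0]]
  ]
}}

```text
clock: 4.42
tool_pos: [541.4, 68.9, 105.3]
ee_rot: [[0.0, 0.858, -0.514], [0.0, -0.514, -0.858], [-1.0, 0.0, -0.0]]
contact_force: [-0.2, -1.3, 0.5]
opening: 0.0
```

Call:
{"method": "step_arm", "body": {
  "series": [
    [[0,0,0,0.03,0,0,0],[0,0,0,0.06,0,0,0]]
  ]
}}

```text
clock: 4.68
tool_pos: [541.4, 69.0, 103.6]
ee_rot: [[0.0, 0.858, -0.514], [0.0, -0.514, -0.858], [-1.0, 0.0, -0.0]]
contact_force: [-1.1, 0.6, 0.9]
opening: -0.003
```

Call:
{"method": "step_arm", "body": {
  "series": [
    [[0,0,0,0.03,0,0,0],[0,0,0,0.06,0,0,0]]
  ]
}}

```text
clock: 4.92
tool_pos: [541.3, 69.0, 101.7]
ee_rot: [[0.0, 0.858, -0.514], [0.0, -0.514, -0.858], [-1.0, 0.0, -0.0]]
contact_force: [-0.4, -0.1, 0.1]
opening: -0.001
```

Call:
{"method": "step_arm", "body": {
  "series": [
    [[0,0,0,0.03,0,0,0],[0,0,0,0.05,0,0,0]]
  ]
}}

```text
clock: 5.18
tool_pos: [541.3, 69.0, 100.3]
ee_rot: [[-0.0, 0.858, -0.514], [0.0, -0.514, -0.858], [-1.0, -0.0, -0.0]]
contact_force: [-1.2, -0.2, 3.0]
opening: 0.003
```

Call:
{"method": "step_arm", "body": {
  "series": [
    [[0,0,0,0.03,0,0,0],[0,0,0,0.05,0,0,0]]
  ]
}}

```text
clock: 5.42
tool_pos: [541.2, 69.0, 99.2]
ee_rot: [[-0.0, 0.858, -0.514], [0.001, -0.514, -0.858], [-1.0, -0.001, -0.0]]
contact_force: [-1.8, -0.1, 8.1]
opening: 0.003
```

```bash
python3 - <<'E'
from h import *
import cv2
Rc,pc,o=st(); print(pc,o["contact_force"])
b=snapshot("side")[160:290,250:410,::-1];cv2.imwrite("pics/s3.png",cv2.resize(b,(738,600),interpolation=cv2.INTER_CUBIC))
b=snapshot("top")[150:300,250:410,::-1];cv2.imwrite("pics/t3.png",cv2.resize(b,(640,600),interpolation=cv2.INTER_CUBIC))
E
```

```text
[541.23733195  69.00022026  99.21144263] [-1.80000895 -0.08205575  8.09991925]
```

View pics/s3.png

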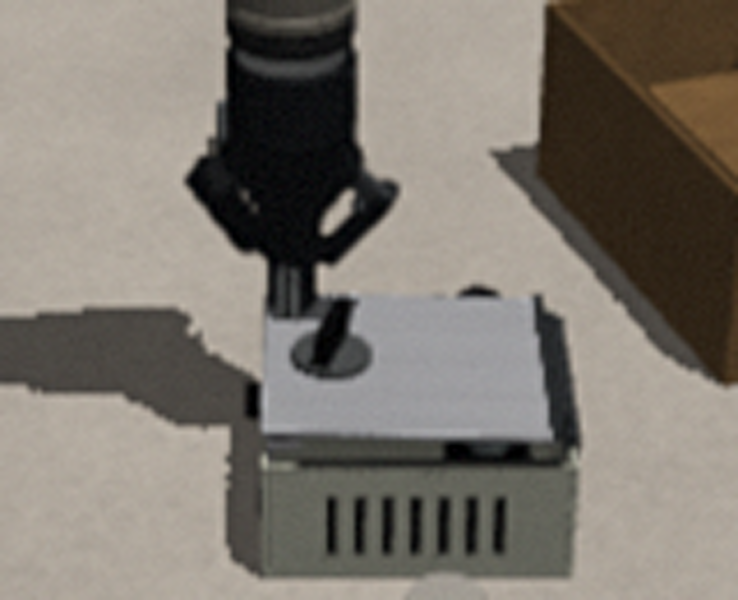

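View pics/t3.png

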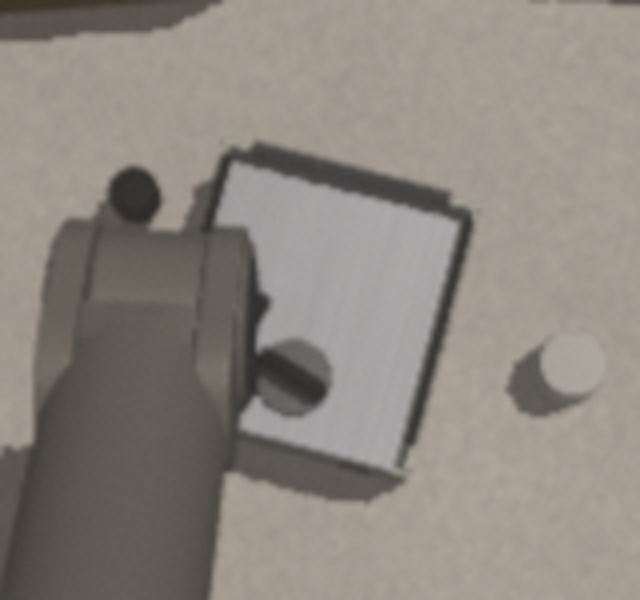

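Call:
{"method": "step_arm", "body": {
  "series": [
    [[0,0,0,-0.3,0,0,0],[0,0,0,-1.3,0,0,0],[0,0,0,-2.5,0,0,0],[0,0,0,-2.7,-2.5,-1.2,0],[0,0,0,-2.7,-4,-2,0],[0,0,0,-2.7,-4,-2,0]]
  ]
}}

```text
clock: 6.28
tool_pos: [466.8, 186.9, 180.0]
ee_rot: [[-0.001, 0.862, -0.507], [0.002, -0.507, -0.862], [-1.0, -0.002, -0.002]]
contact_force: [0.3, 0.1, -0.6]
opening: 0.003
```

```bash
python3 - <<'E'
from h import *
import cv2
Rc,pc,o=st(); print(pc,o["contact_force"])
b=snapshot("side")[160:290,250:410,::-1];cv2.imwrite("pics/s4.png",cv2.resize(b,(738,600),interpolation=cv2.INTER_CUBIC))
b=snapshot("top")[180:280,270:390,::-1];cv2.imwrite("pics/t4.png",cv2.resize(b,(720,600),interpolation=cv2.INTER_CUBIC))
E
```

```text
[466.83610119 186.90993382 179.95759599] [ 0.34787942  0.09804795 -0.62948889]
```

View pics/s4.png

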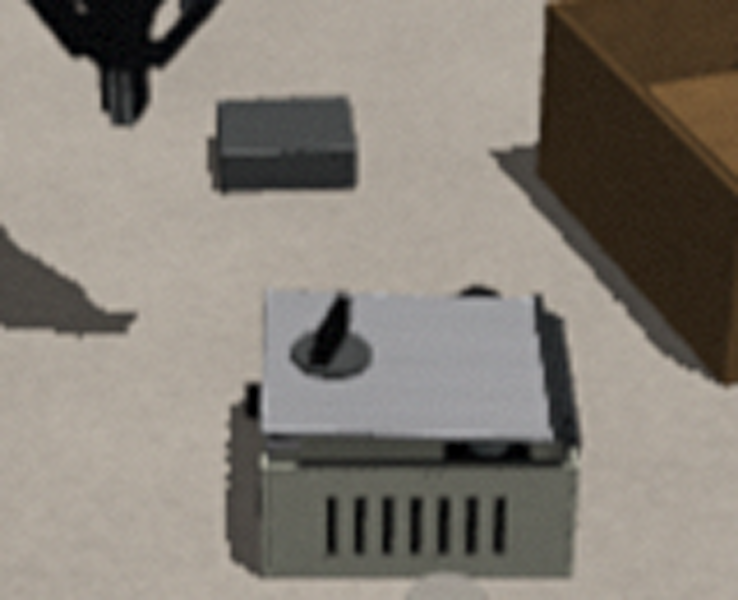

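View pics/t4.png

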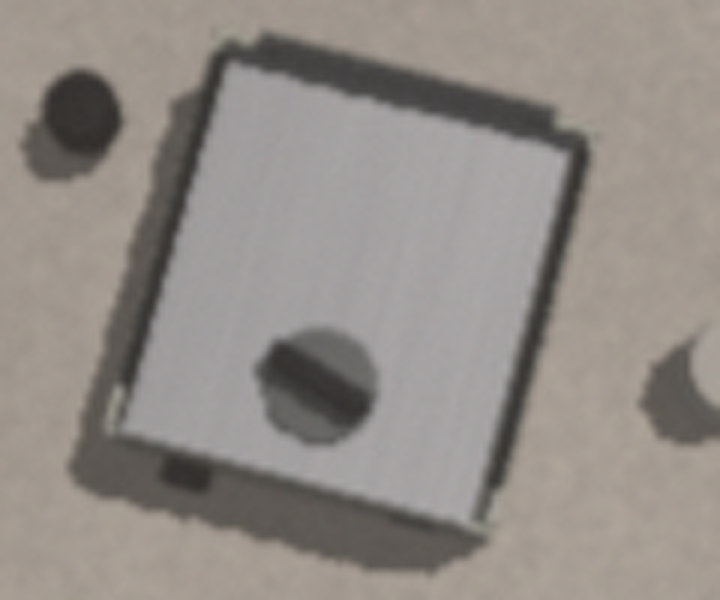

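```bash
python3 - <<'E'
from h import *
t=lambda u,v:(270+u/6-.42,180+v/6-.42); s=lambda u,v:(250+u/4.613-.4,160+v/4.613-.4)
L=[("top",(0,75,5),t(225,57)),("top",(0,-75,5),t(578,150)),("top",(-170,-75,5),t(482,525)),("top",(-170,75,5),t(120,432)),
("top",(-130,0,11),t(319,386)),
("side",(-170,75,5),s(264,289)),("side",(-170,-75,5),s(264,433)),("side",(0,-75,5),s(550,440)),("side",(0,75,5),s(534,297)),("side",(-130,0,11),s(331,353))]
def res(v):
    return np.concatenate([proj(n,panel2w(v[:3],v[3],P))[0]-u for n,P,u in L])
q=least_squares(res,[597,4,-.25,.04],x_scale=[10,10,.1,.1],loss='soft_l1'); v=q.x
print(v,res(v).reshape(-1,2).round(1))
f=panel2w(v[:3],v[3],[[-130,0,11],[-130,0,36]]);print(f)
for k in (.1,.2,.25,.3,.35):
    d=np.array([np.sin(k),np.cos(k),0])
    for z in(36,):
        e=panel2w(v[:3],v[3],np.array([[-130,0,z]])+np.array([[23],[-23]])*d); pe=(proj("top",e)-[270,180])*6
        w=e[0]-e[1]
        print(k,pe.round().tolist(),((proj("side",e)-[250,160])*4.613).round().tolist(),np.degrees(np.arctan2(w[1],w[0])))
E
```

```text
[ 5.96276990e+02  3.02946624e+00 -2.52562914e-01  4.03023706e-02] [[ 0.8 -1.1]
 [-0.6 -2. ]
 [-1.4  0.5]
 [ 0.5  0.7]
 [ 0.6  0.2]
 [-0.9  0.4]
 [-1.3 -0.5]
 [ 2.2 -0.3]
 [ 0.8  0.4]
 [-0.7 -0.4]]
[[548.39459264  15.38665524 105.22895761]
 [549.36992317  15.13494806 130.20865684]]
0.1 [[265.0, 356.0], [372.0, 395.0]] [[331.0, 292.0], [324.0, 334.0]] 69.80425468086557
0.2 [[268.0, 351.0], [370.0, 401.0]] [[335.0, 293.0], [320.0, 334.0]] 64.07911436974442
0.25 [[269.0, 348.0], [368.0, 403.0]] [[337.0, 293.0], [319.0, 333.0]] 61.21641949215848
0.3 [[270.0, 346.0], [367.0, 405.0]] [[339.0, 294.0], [317.0, 333.0]] 58.353613292072254
0.35 [[272.0, 344.0], [365.0, 408.0]] [[341.0, 294.0], [315.0, 333.0]] 55.49067597103839
```

```bash
python3 - <<'E'
from h import *
Rc,pc,o=st(); print(pc,o["joint_pos"],np.degrees(np.arctan2(Rc[1,1],Rc[0,1])))
print(rel(Rc,pc,Rdown(-29.5),[548.8,15.3,170]))
E
```

```text
[468.73323118 183.46980606 179.96019385] [-53.7350681   12.05254549  31.51169211 111.97740894  -7.42614249
  57.88634692 -49.59184189] -30.761862298423562
[-1.260e-01 -4.000e-03 -1.000e-03  3.300e-01  5.160e+00  3.452e+00]
```

Call:
{"method": "step_arm", "body": {
  "series": [
    [[-0.1,0,0,0,1,0.7,40],[-0.12,0,0,0,2.2,1.5,40],[-0.12,0,0,0,3.4,2.3,40],[-0.12,0,0,0,4.4,3,40],[-0.12,0,0,0.3,5.15,3.43,40],[-0.12,0,0,0.3,5.15,3.43,40],[-0.12,0,0,0.3,5.15,3.43,40]]
  ]
}}

```text
clock: 7.25
tool_pos: [548.7, 14.0, 170.7]
ee_rot: [[-0.0, 0.868, -0.497], [0.0, -0.497, -0.868], [-1.0, -0.0, 0.0]]
contact_force: [0.3, 0.2, -0.3]
opening: 0.474
```

```bash
python3 - <<'E'
from h import *
import cv2
Rc,pc,o=st(); print(pc,np.degrees(np.arctan2(Rc[1,1],Rc[0,1])),o["opening"],o["contact_force"],o["joint_pos"])
print(rel(Rc,pc,Rdown(-29.5),[548.8,15.3,109]))
b=snapshot("side")[130:280,230:430,::-1];cv2.imwrite("pics/s5.png",cv2.resize(b,(800,600),interpolation=cv2.INTER_CUBIC))
E
```

```text
[548.66950409  14.01620343 170.69183108] -29.82700950077041 0.4744653914215794 [ 0.33978778  0.22044659 -0.31677767] [-35.12612716  18.6691007   35.84465143 106.78296865 -12.69975515
  58.55535895 -23.85668239]
[-3.300e-02  0.000e+00  2.000e-03  2.056e+00 -1.700e-02 -3.900e-02]
```

View pics/s5.png

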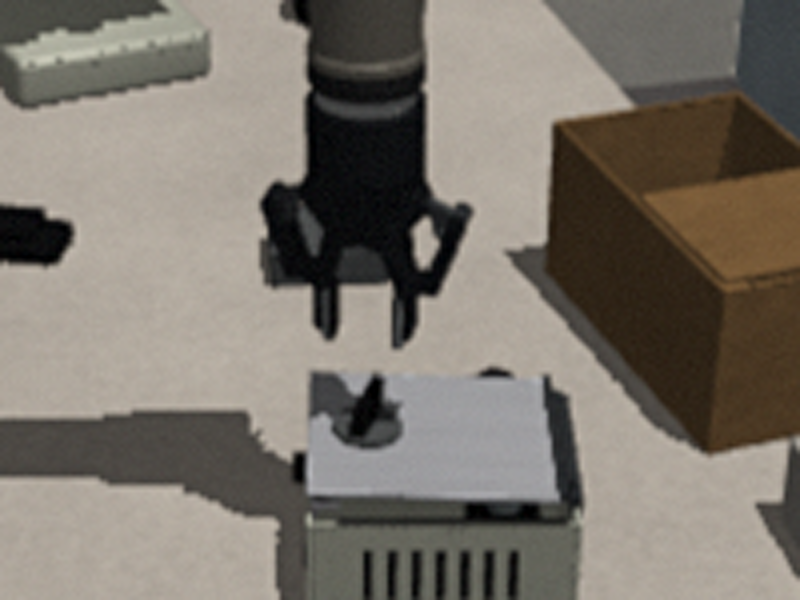

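Call:
{"method": "step_arm", "body": {
  "series": [
    [[0,0,0,0.4,0,-0.04,40],[0,0,0,0.9,0,-0.04,40],[0,0,0,1.4,0,-0.04,40],[0,0,0,1.7,0,-0.04,40],[0,0,0,1.9,0,-0.04,40],[0,0,0,2.05,0,-0.04,40],[0,0,0,2.05,0,-0.04,40]]
  ]
}}

```text
clock: 8.18
tool_pos: [549.4, 15.4, 109.1]
ee_rot: [[-0.0, 0.868, -0.496], [0.0, -0.496, -0.868], [-1.0, -0.0, -0.0]]
contact_force: [0.2, 0.0, 0.2]
opening: 0.469
```

Call:
{"method": "step_arm", "body": {
  "series": [
    [[0,0,0,0,0,0,5],[0,0,0,0,0,0,5],[0,0,0,0,0,0,5],[0,0,0,0,0,0,5],[0,0,0,0,0,0,5]]
  ],
  "force": 60
}}

```text
clock: 8.8
tool_pos: [550.6, 15.0, 109.7]
ee_rot: [[0.003, 0.868, -0.497], [-0.0, -0.497, -0.868], [-1.0, 0.002, -0.001]]
contact_force: [4.5, -2.4, -0.7]
opening: 0.104
```

```bash
python3 - <<'E'
from h import *
import cv2
Rc,pc,o=st(); print(pc,np.degrees(np.arctan2(Rc[1,1],Rc[0,1])),o["opening"]*85.4,o["contact_force"],o["torque"],o["joint_pos"])
b=snapshot("side")[130:280,230:430,::-1];cv2.imwrite("pics/s6.png",cv2.resize(b,(800,600),interpolation=cv2.INTER_CUBIC))
E
```

```text
[550.57575074  15.01235875 109.70546421] -29.780708450719303 8.89096101604057 [ 4.47639713 -2.41714181 -0.73967537] [-0.26233977 -0.51587812 -0.08016236] [-33.08373408  23.24114287  33.85010147 109.87872227 -16.2812803
  51.48540291 -20.94554737]
```

View pics/s6.png

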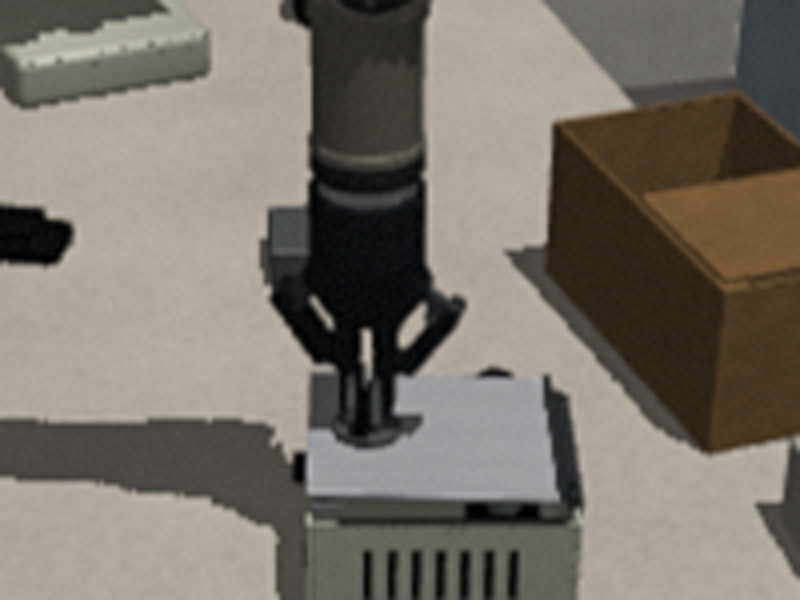

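Call:
{"method": "step_arm", "body": {
  "series": [
    [[0,0,0,0.04,0.06,0,5],[0,0,0,0.07,0.06,0,5]]
  ]
}}

```text
clock: 9.1
tool_pos: [550.5, 15.0, 108.2]
ee_rot: [[-0.002, 0.868, -0.497], [0.002, -0.497, -0.868], [-1.0, -0.002, -0.001]]
contact_force: [-3.2, -0.2, 12.8]
opening: 0.099
```

Call:
{"method": "step_arm", "body": {
  "series": [
    [[0,0,0,0.03,0,0,5],[0,0,0,0.03,0,0,5]]
  ]
}}

```text
clock: 9.35
tool_pos: [550.4, 15.0, 107.8]
ee_rot: [[-0.002, 0.868, -0.497], [0.002, -0.497, -0.868], [-1.0, -0.003, -0.001]]
contact_force: [-3.0, -0.0, 13.0]
opening: 0.1
```

Call:
{"method": "step_arm", "body": {
  "series": [
    [[0,0,0,0.02,0,0,5],[0,0,0,0.02,0,0,5]]
  ]
}}

```text
clock: 9.6
tool_pos: [550.4, 15.1, 107.6]
ee_rot: [[-0.002, 0.868, -0.497], [0.003, -0.497, -0.868], [-1.0, -0.003, -0.001]]
contact_force: [-4.6, -0.4, 15.5]
opening: 0.103
```

Call:
{"method": "step_arm", "body": {
  "series": [
    [[0,0,0,0.02,0,0,5],[0,0,0,0.02,0,0,5]]
  ]
}}

```text
clock: 9.85
tool_pos: [550.4, 15.1, 107.3]
ee_rot: [[-0.002, 0.868, -0.497], [0.003, -0.497, -0.868], [-1.0, -0.003, -0.001]]
contact_force: [-5.6, -0.0, 18.7]
opening: 0.102
```

Call:
{"method": "step_arm", "body": {
  "series": [
    [[0.5,0,0,0,0,0,5],[1.0,0,0,0,0,0,5]]
  ]
}}

```text
clock: 10.1
tool_pos: [550.1, 15.2, 107.3]
ee_rot: [[-0.003, 0.767, -0.641], [0.003, -0.641, -0.767], [-1.0, -0.004, -0.001]]
contact_force: [-5.6, 0.6, 19.5]
opening: 0.104
```

```bash
python3 - <<'E'
from h import *
Rc,pc,o=st(); print(pc,np.degrees(np.arctan2(Rc[1,1],Rc[0,1])),o["opening"]*85.4,o["contact_force"],o["torque"])
E
```

```text
[550.12885461  15.23053661 107.31392582] -39.89671916489289 8.870027093270581 [-5.64956339  0.58128526 19.51170086] [0.28889632 1.50718387 0.09924606]
```

Call:
{"method": "step_arm", "body": {
  "series": [
    [[0.4,0,0,0,0,0,5],[0.8,0,0,0,0,0,5]]
  ]
}}

```text
clock: 10.35
tool_pos: [549.9, 15.4, 107.3]
ee_rot: [[-0.003, 0.671, -0.742], [0.003, -0.741, -0.671], [-1.0, -0.005, -0.0]]
contact_force: [-7.8, 0.4, 21.0]
opening: 0.1
```

```bash
python3 - <<'E'
from h import *
Rc,pc,o=st(); print(pc,np.degrees(np.arctan2(Rc[1,1],Rc[0,1])),o["opening"]*85.4,o["contact_force"],o["torque"])
E
```

```text
[549.93974907  15.37344549 107.32505731] -47.85950839266974 8.513576195642594 [-7.82372562  0.40374563 21.00203922] [0.24585484 1.65772385 0.06448168]
```

Call:
{"method": "step_arm", "body": {
  "series": [
    [[0,0,0,-0.03,-0.03,0.03,5],[0.3,0,0,-0.03,-0.03,0.03,5]]
  ]
}}

```text
clock: 10.6
tool_pos: [549.9, 15.4, 107.9]
ee_rot: [[-0.0, 0.632, -0.775], [0.003, -0.775, -0.632], [-1.0, -0.002, -0.002]]
contact_force: [-2.8, 1.0, 13.5]
opening: 0.101
```

```bash
python3 - <<'E'
from h import *
Rc,pc,o=st(); print(pc,np.degrees(np.arctan2(Rc[1,1],Rc[0,1])),o["opening"]*85.4,o["contact_force"],o["torque"])
E
```

```text
[549.85502947  15.44258776 107.90104898] -50.80349577182516 8.604389650206741 [-2.80950213  1.00603415 13.54960736] [0.2051949  0.84441332 0.1074071 ]
```

Call:
{"method": "step_arm", "body": {
  "series": [
    [[0,0,0,0.02,0,0,5],[0,0,0,0.02,0,0,5]]
  ]
}}

```text
clock: 10.85
tool_pos: [549.8, 15.4, 107.5]
ee_rot: [[-0.001, 0.633, -0.774], [0.003, -0.774, -0.633], [-1.0, -0.003, -0.001]]
contact_force: [-3.9, 1.2, 16.5]
opening: 0.102
```

Call:
{"method": "step_arm", "body": {
  "series": [
    [[0.4,0,0,0,0,0,5],[0.4,0,0,0,0,0,5]]
  ]
}}

```text
clock: 11.1
tool_pos: [549.7, 15.5, 107.5]
ee_rot: [[-0.001, 0.577, -0.817], [0.003, -0.817, -0.577], [-1.0, -0.003, -0.001]]
contact_force: [-3.8, 0.6, 17.2]
opening: 0.095
```

```bash
python3 - <<'E'
from h import *
Rc,pc,o=st(); print(pc,np.degrees(np.arctan2(Rc[1,1],Rc[0,1])),o["opening"]*85.4,o["contact_force"],o["torque"])
E
```

```text
[549.71093715  15.53985055 107.50812912] -54.765507993070464 8.113100098057826 [-3.75308649  0.62473469 17.2014043 ] [ 0.25027725  1.03113641 -0.08525177]
```

Call:
{"method": "step_arm", "body": {
  "series": [
    [[0,0,0,0.01,0,0,5],[0.4,0,0,0.01,0,0,5],[0.4,0,0,0.01,0,0,5]]
  ]
}}

```text
clock: 11.48
tool_pos: [549.7, 15.6, 107.4]
ee_rot: [[-0.001, 0.519, -0.855], [0.003, -0.855, -0.519], [-1.0, -0.003, -0.001]]
contact_force: [-5.0, 1.5, 18.4]
opening: 0.102
```

```bash
python3 - <<'E'
from h import *
import cv2
Rc,pc,o=st(); print(pc,np.degrees(np.arctan2(Rc[1,1],Rc[0,1])),o["opening"]*85.4,o["contact_force"],o["torque"])
b=snapshot("side")[180:280,290:410,::-1];cv2.imwrite("pics/s7.png",cv2.resize(b,(720,600),interpolation=cv2.INTER_CUBIC))
E
```

```text
[549.6667944   15.64743483 107.41377203] -58.76163799619009 8.6681365413255 [-4.97553147  1.4718568  18.39226677] [ 0.32785821  1.20570611 -0.06146384]
```

View pics/s7.png

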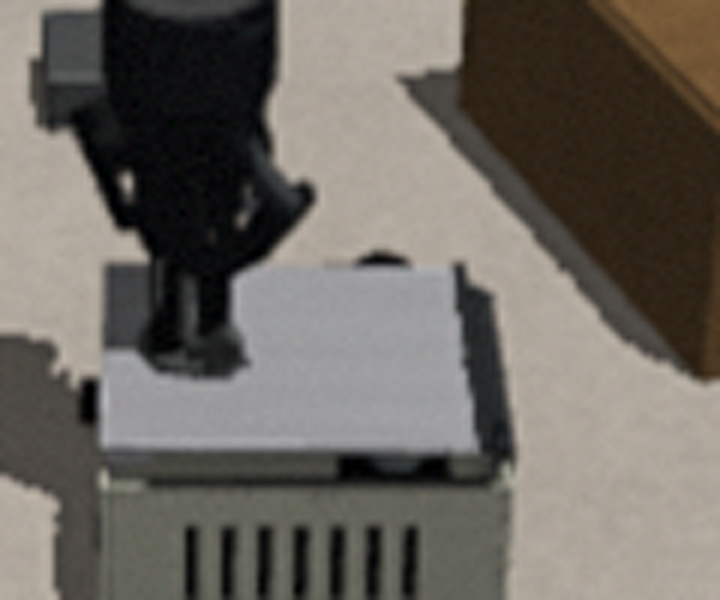

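Call:
{"method": "step_arm", "body": {
  "series": [
    [[0.4,0,0,0,0,0,5],[0.8,0,0,0,0,0,5],[1.2,0,0,0,0,0,5]]
  ]
}}

```text
clock: 11.9
tool_pos: [549.5, 16.0, 107.4]
ee_rot: [[-0.001, 0.328, -0.945], [0.004, -0.945, -0.328], [-1.0, -0.004, 0.0]]
contact_force: [-5.7, 2.7, 20.0]
opening: 0.1
```

```bash
python3 - <<'E'
from h import *
Rc,pc,o=st(); print(pc,np.degrees(np.arctan2(Rc[1,1],Rc[0,1])),o["opening"]*85.4,o["contact_force"],o["torque"])
E
```

```text
[549.48495732  15.98399024 107.39382567] -70.83116076682887 8.545501261721258 [-5.73754541  2.67980758 20.03442785] [0.41032902 1.36017494 0.06042482]
```

Call:
{"method": "step_arm", "body": {
  "series": [
    [[0.3,0,0,-0.015,0,0,5],[0.7,0,0,-0.015,0,0,5],[1.1,0,0,-0.015,0,0,5],[1.5,0,0,-0.015,0,0,5]]
  ]
}}

```text
clock: 12.4
tool_pos: [549.3, 16.5, 107.4]
ee_rot: [[-0.002, 0.073, -0.997], [0.005, -0.997, -0.073], [-1.0, -0.005, 0.002]]
contact_force: [-5.0, 3.3, 17.8]
opening: 0.1
```

```bash
python3 - <<'E'
from h import *
Rc,pc,o=st(); print(pc,np.degrees(np.arctan2(Rc[1,1],Rc[0,1])),o["opening"]*85.4,o["contact_force"],o["torque"],o["joint_pos"])
E
```

```text
[549.31560021  16.45520976 107.4443619 ] -85.80385467821077 8.554933186818923 [-4.95595599  3.30486212 17.82978401] [0.49870048 1.2360891  0.02871719] [-42.7480543   27.43517398  47.39836166 110.1594127  -25.31605611
  53.40954262 -68.77843472]
```

Call:
{"method": "step_arm", "body": {
  "series": [
    [[0.4,0,0,0,0,0,5],[0.8,0,0,0,0,0,5],[1.2,0,0,0,0,0,5]]
  ]
}}

```text
clock: 12.78
tool_pos: [549.3, 16.8, 107.5]
ee_rot: [[-0.002, -0.136, -0.991], [0.005, -0.991, 0.136], [-1.0, -0.005, 0.003]]
contact_force: [-4.5, 2.7, 18.2]
opening: 0.097
```

Call:
{"method": "step_arm", "body": {
  "series": [
    [[0.25,0,0,0,0,0,5],[0.25,0,0,0,0,0,5]]
  ]
}}

```text
clock: 13.02
tool_pos: [549.3, 16.9, 107.4]
ee_rot: [[-0.002, -0.177, -0.984], [0.005, -0.984, 0.177], [-1.0, -0.005, 0.003]]
contact_force: [-5.0, 3.1, 19.1]
opening: 0.103
```

```bash
python3 - <<'E'
from h import *
Rc,pc,o=st(); print(pc,np.degrees(np.arctan2(Rc[1,1],Rc[0,1])),o["opening"]*85.4,o["contact_force"],o["torque"],o["joint_pos"])
E
```

```text
[549.34130096  16.89756161 107.44594521] -100.19296829205058 8.81982635563245 [-5.04108472  3.14524377 19.09151481] [ 0.67309441  1.27996825 -0.04952293] [-45.16176257  28.9240062   51.03922203 110.19286204 -27.9838173
  54.23188096 -80.77997133]
```

Call:
{"method": "step_arm", "body": {
  "series": [
    [[0.2,0,0,-0.01,0,0,5],[0.3,0,0,-0.01,0,0,5]]
  ]
}}

```text
clock: 13.28
tool_pos: [549.3, 17.0, 107.5]
ee_rot: [[-0.002, -0.225, -0.974], [0.004, -0.974, 0.225], [-1.0, -0.004, 0.003]]
contact_force: [-4.9, 3.4, 17.0]
opening: 0.097
```

```bash
python3 - <<'E'
from h import *
Rc,pc,o=st(); print(pc,np.degrees(np.arctan2(Rc[1,1],Rc[0,1])),o["opening"]*85.4,o["contact_force"],o["torque"])
E
```

```text
[549.32049319  16.99116767 107.47811717] -102.98434917783136 8.32004602714491 [-4.89415966  3.37773187 16.98001578] [0.56574141 1.17669122 0.99903465]
```

Call:
{"method": "step_arm", "body": {
  "series": [
    [[-0.2,0,0,0,0,0,5],[-0.25,0,0,-0.04,0,0,5],[-0.25,0,0,-0.08,0,0,5],[-0.25,0,0,-0.08,0,0,5]]
  ]
}}

```text
clock: 13.78
tool_pos: [549.4, 16.9, 108.8]
ee_rot: [[-0.001, -0.185, -0.983], [0.004, -0.983, 0.185], [-1.0, -0.003, 0.002]]
contact_force: [0.4, 2.8, 8.3]
opening: 0.101
```

```bash
python3 - <<'E'
from h import *
Rc,pc,o=st(); print(pc,np.degrees(np.arctan2(Rc[1,1],Rc[0,1])),o["opening"]*85.4,o["contact_force"],o["torque"])
E
```

```text
[549.44942918  16.90363966 108.82852401] -100.64921376049847 8.621236924086855 [0.40879067 2.75066165 8.34332437] [0.47173595 0.48161609 0.05331685]
```

Call:
{"method": "step_arm", "body": {
  "series": [
    [[0,0,0,-0.03,0,0,5],[0,0,0,-0.05,0,0,5],[0,0,0,-0.05,0,0,5]]
  ]
}}

```text
clock: 14.15
tool_pos: [549.4, 16.8, 109.1]
ee_rot: [[-0.001, -0.185, -0.983], [0.003, -0.983, 0.185], [-1.0, -0.002, 0.001]]
contact_force: [2.4, 4.3, -0.9]
opening: 0.103
```

```bash
python3 - <<'E'
from h import *
Rc,pc,o=st(); print(pc,np.degrees(np.arctan2(Rc[1,1],Rc[0,1])),o["opening"]*85.4,o["contact_force"],o["torque"])
E
```

```text
[549.43335598  16.80026871 109.12322065] -100.67064235097783 8.826108552225348 [ 2.44058522  4.3425404  -0.92486889] [ 0.99042876 -0.11258476  0.1395505 ]
```

Call:
{"method": "step_arm", "body": {
  "series": [
    [[0,0,0,-0.03,0,0,5],[0,0,0,-0.04,0,0,5],[0,0,0,-0.04,0,0,5]]
  ]
}}

```text
clock: 14.52
tool_pos: [549.3, 16.8, 109.3]
ee_rot: [[-0.001, -0.185, -0.983], [0.002, -0.983, 0.185], [-1.0, -0.001, 0.001]]
contact_force: [5.3, 4.0, -9.4]
opening: 0.102
```

Call:
{"method": "step_arm", "body": {
  "series": [
    [[0,0,0,0.035,0,0,5],[0,0,0,0.035,0,0,40],[0,0,0,0.02,0,0,40],[0,0,0,0,0,0,40],[0,0,0,-0.02,0,0,40],[0,0,0,-0.5,0,0,40],[0,0,0,-1.2,0,0,40],[0,0,0,-2.5,0,0,40]]
  ]
}}

```text
clock: 15.52
tool_pos: [548.9, 14.6, 186.5]
ee_rot: [[-0.002, -0.187, -0.982], [-0.0, -0.982, 0.187], [-1.0, 0.001, 0.002]]
contact_force: [0.2, -0.1, 0.4]
opening: 0.472
```

Call:
{"method": "step_arm", "body": {
  "series": [
    [[0,0,0,-0.5,0,1,40],[0,0,0,-1,0,2.5,40],[0,0,0,-1,0,4,40],[0,0,0,-1,0,4,40]]
  ]
}}

```text
clock: 16.02
tool_pos: [429.0, 39.6, 216.0]
ee_rot: [[-0.002, -0.18, -0.984], [0.011, -0.984, 0.18], [-1.0, -0.01, 0.004]]
contact_force: [0.5, -0.1, 0.1]
opening: 0.47
```

```bash
python3 - <<'E'
from h import *
import cv2
Rc,pc,o=st(); print(pc,o["contact_force"])
b=snapshot("side")[160:290,250:410,::-1];cv2.imwrite("pics/s8.png",cv2.resize(b,(738,600),interpolation=cv2.INTER_CUBIC))
b=snapshot("top")[180:280,270:390,::-1];cv2.imwrite("pics/t8.png",cv2.resize(b,(720,600),interpolation=cv2.INTER_CUBIC))
E
```

```text
[429.00792508  39.60041033 216.01999333] [ 0.50150577 -0.09635791  0.12300397]
```

View pics/s8.png

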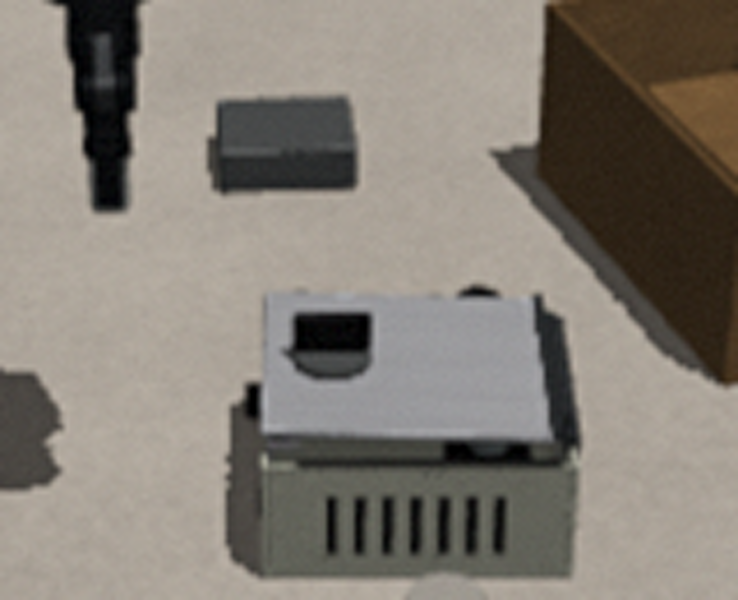

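View pics/t8.png

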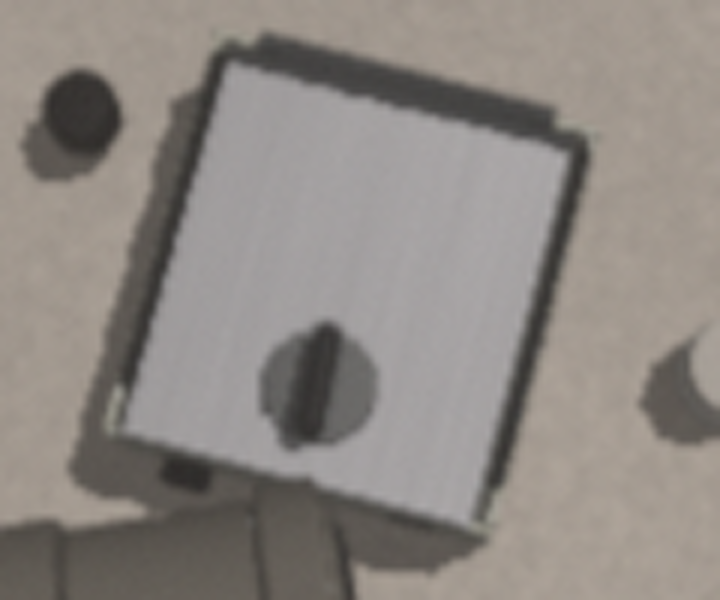

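```bash
python3 -c "
from station import ctrl,monitor
print(ctrl.finish_job(), monitor.get_obs()['clock'])"
```

```text
the job is handed in; nothing more can be done
the job is handed in; nothing more can be done
```

The hatch is closed and latched, and I handed the job in at about 16 s of the 48 s allowed. The verdict is not reported, so the result rests on my own checks.

**What I did:** I pushed the hatch down onto its seal with shut fingers, beside the knob. Then I gripped the wing and turned the knob clockwise to its stop, pressing down with about 13.5 to 21 N. After that I eased off, let go and backed away.

**What the checks showed:**
- **Turn:** the stop showed as a jump to 1.0 N m of torque. I felt no catch at the frame edge.
- **Hold:** with the pressing taken off, a 9 N upward pull moved the tool only about 0.2 mm.
- **Final pictures:** the wing points to the front edge, the panel lies down, and the eyepiece, jar and slide box show no visible shift. I did not measure any bystander's position, and the mouse, dish, driver and objective were not looked at again.

**Less certain:**
- **Downward force:** it briefly read 21 N mid-turn, above my target of about 18 N but under the 24 N that would crush the seal. I eased off, it dipped to 13.5 N, and I pressed again before going on.
- **Sideways force:** up to 8 N stayed on the wing while turning, from a small misalignment.
- **Hatch angle:** it is only estimated at about 0.03 rad, from where I felt the seal and from the pictures, against the 0.05 limit.

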